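# Mock up a pedalboard on the guitar bench

### The job

Mock up the pedalboard on the bench before it is wired, left, right and behind meant as seen from the robot's side and square with the unit each one goes with: set the overdrive centred on top of the riser, lengthwise along it; stand the tuner lengthwise on the right of the volume pedal, their front ends (nearest the robot) level; the buffer straight behind the tuner; and the two-way switch box straight behind the power supply, long sides parallel, centred on it. Wherever two units stand side by side or one behind the other, leave a 30 mm gap for the plugs. Set everything down upright without dropping it, and leave the polish tin and the spare knob where they are.

Things in the scene. Friction and masses are not known exactly. Their poses are not given: they have to be found in the camera images.
- drive: Overdrive pedal, the largest loose box: bare aluminium, 112 long (x) x 60 wide (y) x 34 high, with three small black knobs and one footswitch on top (to 46 high). Origin: centre of the underside; z up; x along its length towards the knob end. 0.2 to 0.4 kg. Stands with its long side roughly across the robot's view. Either end may point forward when placed.
- tuner: Tuner pedal, the narrow loose box: bare aluminium, 93 long (x) x 42 wide (y) x 32 high, with a black display window and one footswitch on top (to 44 high). Origin: centre of the underside; z up; x along its length towards the window. About 0.2 kg. Either end may point forward when placed.
- buffer: Buffer pedal, the small square loose box: bare aluminium, 50 x 50 x 30 high, only one footswitch in the middle of its top (to 42 high). Origin: centre of the underside; z up. About 0.15 kg. Its turn does not matter.
- switchbox: Two-way switch box, the loose box with two footswitches side by side: bare aluminium, 55 deep (x) x 90 wide (y) x 34 high (switches to 46). Origin: centre of the underside; z up; y along its long side. About 0.2 kg. Either long face may point forward when placed.
- treadle: Volume pedal, fixed: dark steel base with a tilted ribbed black foot plate, 124 long (x) x 75 wide (y), top at most 56 high. Origin: centre of the underside; x points to its rear (away from the robot), y to its left. It may stand up to 7 degrees askew; its right, left, front and rear go with its own axes.
- riser: Riser, fixed: small plywood bridge stand with two thin dark rubber strips on its flat top, 136 long (x) x 90 wide (y) x 30 high. Origin: centre of the underside (on the bench); x points away from the robot along its length; it may stand up to 7 degrees askew.
- supply: Power supply, fixed: grey box with a row of five round sockets and vent slots on top, 50 deep (x) x 90 wide (y) x 30 high. Origin: centre of the underside; x points to its rear (away from the robot), y to its left; it may stand up to 7 degrees askew.
- tin: Small round steel polish tin, 34 in diameter, 32 high, loose, standing among the pedals at the front: must stay where it is. Origin: centre of the underside.
- dial: Spare brass control knob, 25 in diameter, 17 high, loose, standing among the pedals at the front: must stay where it is. Origin: centre of the underside.
Not all that is in view belongs to the job. Leave any green, red or turquoise look-alike of the supply alone.

How it is judged:
At the end, for the whole second after the job is handed in: Overdrive resting on the riser, centred within 12 mm along, 15 mm across. Tuner, buffer and switch box on the bench at their places, each within 15 mm in both directions of a 30 mm gap and exact line-up. All but the buffer parallel to their unit within 0.2 rad; all upright and at rest (x of drive in the frame of riser between -0.012 and 0.012 m and y of drive in the frame of riser between -0.015 and 0.015 m and height (world z) of drive between 0.026 and 0.034 m and angle between the x axis of drive and the x axis of riser, either way round below 0.2 rad and x of tuner in the frame of treadle between -0.0305 and -0.0005 m and y of tuner in the frame of treadle between -0.1035 and -0.0735 m and angle between the x axis of tuner and the x axis of treadle, either way round below 0.2 rad and (x of buffer in the frame of tuner between 0.0865 and 0.1165 m or x of buffer in the frame of tuner between -0.1165 and -0.0865 m) and y of buffer in the frame of tuner between -0.015 and 0.015 m and x of buffer in the frame of treadle above 0.04 m and x of switchbox in the frame of supply between 0.0675 and 0.0975 m and y of switchbox in the frame of supply between -0.015 and 0.015 m and angle between the x axis of switchbox and the x axis of supply, either way round below 0.2 rad and angle between each of drive, tuner, buffer, switchbox's own z axis and vertical below 0.1 rad and linear speed of each of drive, tuner, buffer, switchbox below 0.02 m/s and angular speed of each of drive, tuner, buffer, switchbox below 0.1 rad/s and height (world z) of each of tuner, buffer, switchbox below 0.004 m); the robot touches nothing.
It fails at once if the drive is dropped or thrown (faster than 0.6 m/s while out of the gripper) (contact force between drive and the fingers below 0.1 N and linear speed of drive above 0.6 m/s).
It fails at once if the tuner is dropped or thrown (faster than 0.6 m/s while out of the gripper) (contact force between tuner and the fingers below 0.1 N and linear speed of tuner above 0.6 m/s).
It fails at once if the buffer is dropped or thrown (faster than 0.6 m/s while out of the gripper) (contact force between buffer and the fingers below 0.1 N and linear speed of buffer above 0.6 m/s).
It fails at once if the switchbox is dropped or thrown (faster than 0.6 m/s while out of the gripper) (contact force between switchbox and the fingers below 0.1 N and linear speed of switchbox above 0.6 m/s).
It fails at once if the tin or the spare knob is moved by more than 20 mm (distance of any of tin, dial from where it was at the start of the episode above 0.02 m).
It also fails if it takes over 109 s, if anything falls off the work surface, if the arm or the gripper's body presses on something with over 40 N, if the wrist force passes 120 N, or if a joint passes its speed limit or range.

### The arm

A 6-joint arm with a two-finger parallel gripper is mounted at the origin on the work surface. World frame = base frame: x ahead of the robot, y to its left, z up, the work surface at z = 0. Lengths are in m, angles in rad, forces in N, time in s.
With the tool pointing down it reaches from about 0.3 to 0.775 m from the base axis. Payload 14.6 kg.
Tool frame: the origin (TCP) lies midway between the tips of the shut fingers; the grasp point (between the pads) lies 19 mm behind it; z points along the fingers, y is the line along which they close (so a half turn about z gives the same grasp; the last joint's range is limited). The gripper opens to 94 mm and grips with 3 to 60 N. Pads are 16 mm wide; open, the fingers measure 119 mm over their backs; the gripper's body (75 mm by 177 mm) begins 78 mm behind the grasp point.
Start: joints at [-1.201, 0.3, 1.521, -0, 1.321, -0.067], TCP at [0.233, -0.498, 0.205] pointing down, gripper open.
Joint ranges: [-3.03, 3.03], [-0.79, 2.21], [0.23, 2.52], [-1.04, 4.18], [0, 3.07], [-2.55, 2.55]. Speed limits (rad/s): [2.22, 2.22, 2.57, 3.14, 3.14, 3.14].

### API

Orientations are given as [roll, pitch, yaw] about the fixed x, y, z axes, in that order (R = Rz(yaw) Ry(pitch) Rx(roll)).
In Python, from station import ctrl gives the robot as it stands. The module is installed in compiled form; this text tells all that it offers.
- The arm moves only by the tool servo_tool, never from a script. Its argument "plan" is a list of rows, each a list of 7 numbers: the opening in per cent of the stroke, from 0 (shut) to 100 (fully open), then the shift along the tool's x, y, z in m, then the turn, a rotation vector about the tool's x, y, z in rad. A call has exactly 8 rows; each row shifts and turns the commanded pose from where the row before left it, along the tool's axes as they then stand; what a row does not reach is not made up. A row lasts 1/8 s, in which the tool goes at most 62.5 mm and 10.7 degrees, less where a joint would pass 70% of its speed; a pose out of reach is approached as far as the arm can. A call with a gripper value outside its range is refused whole. The fingers move at their own pace and stop on an object; "force" is the grip in N (left out, the last holds). Time passes only in rows, so rows that do not move let the fingers close, or fill a call up. It gives the time, the measured TCP pose, the force, the opening and the grip force at its end, in the units of the state.
- ctrl.get_obs(): the state, without advancing time (a new reading comes with each control period).
- ctrl.camera(name): name is "scene" or "top" or "wrist"; returns a dict with "pixels" (480x640x3 uint8, red, green, blue), "z_map" (480x640 float32, m along the optical axis (not along the pixel's ray), 0 where there is no reading), "mtx" (3x3 intrinsics, pixels), "pose" (4x4, takes a point from camera to world coordinates). Camera axes: x right, y up, looking along -z (the intrinsics and any distortion apply to the point x, -y, -z); pixel columns grow to the right and rows downward; lengths in m; the calibration is good to about 2 mm. The wrist camera is an equidistant fisheye: a pixel r from the principal point sees the ray r / f radians off the axis. A picture is of the moment at which its call begins.
- ctrl.hand_in(): hands the job in; it is judged then, once.
The state is a dict: "time_s": time; "qpos": joint angles; "joint_vel": joint speeds; "tau": joint torques, N m; "ee_pos": TCP position; "eef_rot": TCP orientation; "force": force on the tool from outside, world axes, zero at the start; "moment": the same for the moment, N m; "grip_width": finger opening in m; "grip_force": force on a finger pad.
Only numpy, scipy, OpenCV 4.12 (cv2) and the standard library are available. Lean on these libraries where they do the work, as an engineer would, in place of code of your own. Each camera call takes 0.05 s, during which the arm holds its last target. There are 200 camera calls.

## Working session

There is one attempt and no reset: what is moved stays moved. The work goes in short steps, Python scripts to look and compute and a tool call to move; the robot and the scene stay as the last step left them, time stands still between calls to the robot, and variables do not carry over. Pictures are saved under pics/ and viewed, at most 14 in all, crops included, and the job is handed in when it is done.

Besides the shell and the picture viewer there is one more tool, called after "Call:" in YAML: its name, and indented under it one key for each argument. servo_tool: Moves the arm, as the interface text tells. Its arguments: {"type":"object","properties":{"plan":{"type":"array","items":{"type":"array","items":{"type":"number"}}},"force":{"type":"number"}},"required":["plan"]}

```bash
mkdir -p pics; python3 - <<'E'
from station import ctrl
import cv2,numpy as np
for n in ("scene","top"):
    c=ctrl.camera(n); cv2.imwrite(f"pics/{n}0.png",c["pixels"][:,:,::-1]); np.savez(f"{n}0.npz",**c)
    print(n,c["mtx"].round(1).tolist(),c["pose"].round(3).tolist())
print(ctrl.get_obs())
E
```

```text
scene [[450.1, 0.0, 320.0], [0.0, 450.1, 236.3], [0.0, 0.0, 1.0]] [[0.864, -0.275, 0.423, 0.86], [0.504, 0.505, -0.701, -0.625], [-0.02, 0.818, 0.574, 0.532], [0.0, 0.0, 0.0, 1.0]]
top [[442.6, 0.0, 314.2], [0.0, 442.6, 240.6], [0.0, 0.0, 1.0]] [[-0.004, 0.997, -0.078, 0.425], [-1.0, -0.006, -0.02, 0.002], [-0.02, 0.078, 0.997, 0.939], [0.0, 0.0, 0.0, 1.0]]
{'time_s': 0.1, 'qpos': array([-1.20060054e+00,  3.00402626e-01,  1.52150011e+00, -2.40574710e-07,
        1.32065919e+00, -6.65917488e-02]), 'joint_vel': array([ 8.64623267e-05, -4.12248138e-03, -1.02121283e-03,  1.05283036e-03,
       -2.51277809e-04,  2.69087648e-04]), 'tau': array([ 3.18115599e-03, -5.32645154e+01, -3.53281474e+01,  7.10438238e-02,
        2.34790274e-02, -4.92987010e-05]), 'ee_pos': array([ 0.23258965, -0.49816002,  0.20495813]), 'eef_rot': array([-3.14062552e+00, -6.42650976e-05,  4.36787569e-01]), 'force': array([ 0.55988837,  0.35182527, -0.06911064]), 'moment': array([0.00765336, 0.00683885, 0.04518373]), 'grip_force': 0.0, 'grip_width': 0.09397649916774632}
```

View pics/top0.png

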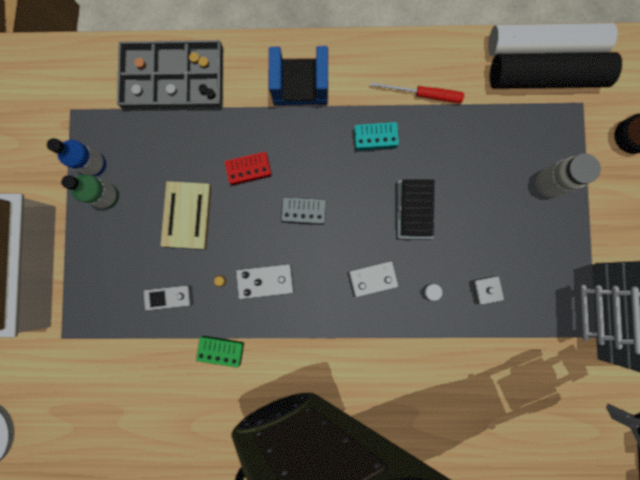

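View pics/scene0.png

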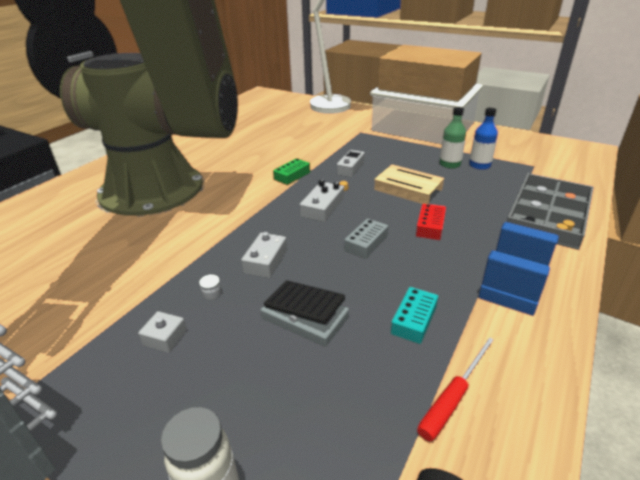

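Top view, by pixel:
- **Loose boxes:** tuner (167,298) with black window, overdrive (264,281) with three knobs and a footswitch, switch box (373,279) with two footswitches, buffer (488,290) with one.
- **Leave in place:** tin (432,292) and dial (219,281).
- **Fixed units:** riser (186,215), grey supply (303,210), treadle (416,208).
- **Look-alikes of the supply, to be left alone:** red (248,168), turquoise (376,135), green (220,351).
- **Obstacle:** jar near (565,178).

```bash
cat > h.py <<'E'
import numpy as np,cv2
from scipy.spatial.transform import Rotation as R
def cloud(c):
    z=c["z_map"];v,u=np.mgrid[:480,:640];K=c["mtx"]
    p=np.stack([(u-K[0,2])/K[0,0]*z,-(v-K[1,2])/K[1,1]*z,-z],-1)
    w=p@c["pose"][:3,:3].T+c["pose"][:3,3]; w[z==0]=np.nan; return w
# name: pixel, radius px, height lo, hi
IT=dict(drive=(264,281,38,.027,.055),tuner=(167,298,30,.025,.055),buffer=(488,290,24,.023,.05),switchbox=(373,279,32,.027,.055),
 treadle=(416,208,42,.012,.07),riser=(186,215,45,.024,.04),supply=(303,210,30,.022,.045),tin=(432,292,14,.025,.045),dial=(219,281,11,.011,.03),
 jar=(565,178,45,.03,.4),red=(248,168,32,.022,.06),turq=(376,135,32,.022,.06))
def rect(w,u,v,r,lo,hi):
    s=w[v-r:v+r+1,u-r:u+r+1]; m=((s[...,2]>lo)&(s[...,2]<hi)).astype(np.uint8)
    n,l,st,_=cv2.connectedComponentsWithStats(m); k=1+np.argmax(st[1:,4])
    p=s[l==k]; (c,d,a)=cv2.minAreaRect((p[:,:2]*1000).astype(np.float32))
    if d[0]<d[1]: a+=90; d=d[::-1]
    a=(a+90)%180-90
    return np.round(c,1),np.round(d,1),round(a,1),np.round(np.nanpercentile(p[:,2],[5,50,98])*1000,0),len(p)
def tomove(obs,x,y,z,yaw):
    M=R.from_euler('xyz',obs["eef_rot"]); d=M.inv().apply(np.array([x,y,z])-obs["ee_pos"])
    t=(M.inv()*R.from_euler('xyz',[np.pi,0,yaw])).as_rotvec(); return d.round(4),t.round(3)
E
python3 - <<'E'
from h import *
c=dict(np.load("top0.npz")); w=cloud(c)
print(np.nanmedian(w[230:330,330:345,2]))
for k,a in IT.items(): print(k,*rect(w,*a))
im=c["pixels"][:,:,::-1]
a=cv2.resize(im[230:330,130:330],None,fx=4,fy=4)
b=cv2.resize(im[150:310,290:510],None,fx=3.6,fy=3.6)
cv2.imwrite("pics/a.png",np.vstack([a[:, :790],]))
E
```

```text
-0.0004685349171059672
drive [413.1 122.3] [112.1  59.9] -83.9 [30. 33. 46.] 1590
tuner [380.4 323.8] [93.6 41.9] -83.9 [28. 31. 42.] 923
buffer [ 393.2 -335. ] [50.8 50.3] -79.2 [26. 29. 42.] 628
switchbox [ 417.3 -100.9] [89.9 54.9] -76.6 [30. 33. 45.] 1192
treadle [ 561.5 -190. ] [122.3  73.4] -0.4 [19. 42. 53.] 2213
riser [552.3 289.4] [136.4  91.7] -3.7 [26. 29. 32.] 2809
supply [560.1  42.1] [89.8 50.3] 85.5 [26. 29. 32.] 1034
tin [ 389.9 -222.1] [31.3 31.3] 26.8 [29. 31. 34.] 206
dial [414.4 219.6] [20.8 18.8] -89.8 [13. 15. 18.] 85
jar [ 617.5 -476.9] [61.  60.1] 62.7 [ 41. 110. 132.] 1721
red [651.3 159.6] [89.8 50.4] -77.1 [26. 29. 33.] 1014
turq [ 718.  -111.5] [90.1 51.1] -87.0 [26. 29. 33.] 1024
```

View pics/a.png

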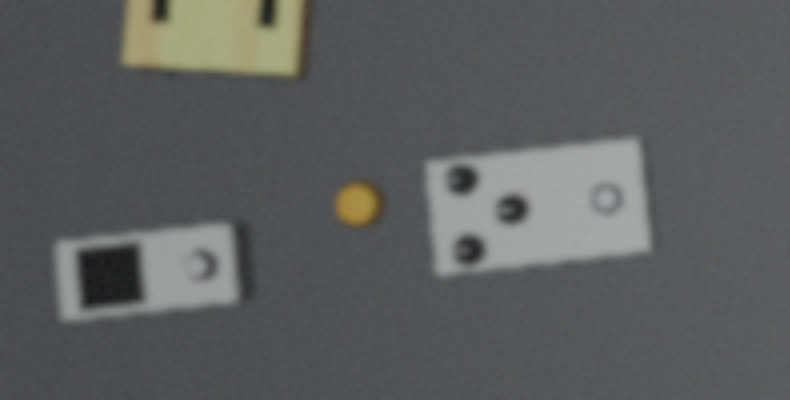

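Crop: the overdrive has three black knobs to the left, the footswitch to the right and the brass dial between it and the tuner, which has the window left and footswitch right. The measured sizes match the description. I'll start with the buffer, gripping across y.

Call:
servo_tool:
  plan:
    - [100,0.043,-0.016,0,0,0,0]
    - [100,0.043,-0.016,0,0,0,0]
    - [100,0.043,-0.016,0,0,0,0]
    - [100,0.043,-0.016,0,0,0,0]
    - [100,0.043,-0.016,0,0,0,0]
    - [100,0,0,0.03,0,0,0.125]
    - [100,0,0,0.04,0,0,0.124]
    - [100,0,0,0.03,0,0,0]
  force: 20

```text
time_s: 1.1
ee_pos: [0.3933, -0.3344, 0.1037]
eef_rot: [-3.14, 0.001, 0.186]
force: [-0.2, 0.7, -0.2]
grip_width: 0.0941
grip_force: 0.0
```

```bash
cat > m.py <<'E'
import sys
from h import *
from station import ctrl
o=ctrl.get_obs(); a=list(map(float,sys.argv[1:]))
print(round(o["time_s"],2),o["ee_pos"].round(4),o["eef_rot"].round(3),round(o["grip_width"],4),round(o["grip_force"],1))
print(*tomove(o,*a[:3],np.radians(a[3])))
E
python3 m.py .3932 -.335 .007 10.8
python3 - <<'E'
from station import ctrl
import cv2
cv2.imwrite("pics/w1.png",ctrl.camera("wrist")["pixels"][:,:,::-1])
E
```

```text
1.1 [ 0.3933 -0.3344  0.1037] [-3.14e+00  1.00e-03  1.86e-01] 0.0941 0.0
[-0.0001  0.0007  0.0967] [-0.001  0.001 -0.002]
```

View pics/w1.png

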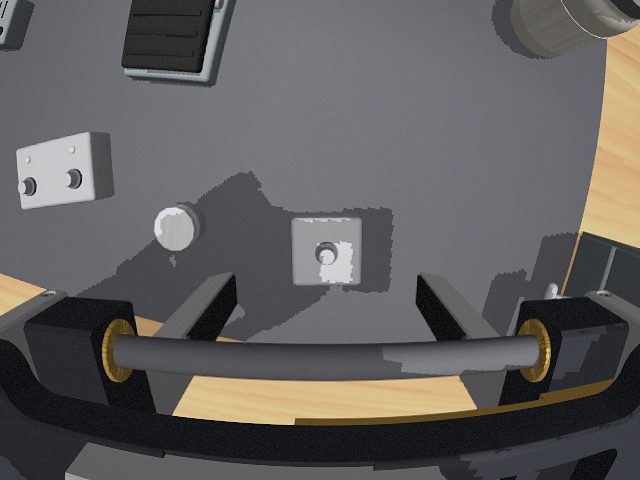

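The wrist view shows the buffer square between the fingers at (326,252), with the tin (177,228) clear of the left finger. Descending and gripping.

Call:
servo_tool:
  plan:
    - [100,0,0,0.03,0,0,0]
    - [100,0,0,0.03,0,0,0]
    - [100,0,0,0.02,0,0,0]
    - [100,0,0,0.016,0,0,0]
    - [35,0,0,0,0,0,0]
    - [35,0,0,0,0,0,0]
    - [35,0,0,0,0,0,0]
    - [35,0,0,0,0,0,0]
  force: 20

```text
time_s: 2.15
ee_pos: [0.3938, -0.3351, 0.01]
eef_rot: [3.141, -0.0, 0.188]
force: [0.5, -0.5, 0.3]
grip_width: 0.0571
grip_force: 0.0
```

Call:
servo_tool:
  plan:
    - [35,0,0,0,0,0,0]
    - [35,0,0,0,0,0,0]
    - [35,0,0,-0.01,0,0,0]
    - [35,0,0,-0.02,0,0,0]
    - [35,0,0,-0.03,0,0,0]
    - [35,0,0,-0.03,0,0,0.06]
    - [35,0,0,-0.02,0,0,0.066]
    - [35,0,0,0,0,0,0.06]

```text
time_s: 3.15
ee_pos: [0.3941, -0.3354, 0.1215]
eef_rot: [3.14, -0.002, -0.0]
force: [-0.3, -0.2, -3.0]
grip_width: 0.0495
grip_force: 20.0
```

```bash
python3 m.py .6469 -.279 .008 0
```

```text
3.15 [ 0.3941 -0.3354  0.1215] [ 3.14e+00 -2.00e-03 -0.00e+00] 0.0495 20.0
[ 0.2525 -0.0567  0.114 ] [ 0.002 -0.002 -0.   ]
```

Call:
servo_tool:
  plan:
    - [35,0.02,-0.007,0,0,0,0]
    - [35,0.04,-0.01,0,0,0,0]
    - [35,0.05,-0.01,0,0,0,0]
    - [35,0.05,-0.01,0,0,0,0]
    - [35,0.05,-0.01,0,0,0,0]
    - [35,0.0425,-0.0097,0,0,0,0]
    - [35,0,0,0.03,0,0,0]
    - [35,0,0,0.03,0,0,0]

```text
time_s: 4.15
ee_pos: [0.647, -0.2762, 0.0579]
eef_rot: [-3.141, 0.001, 0.004]
force: [0.0, -0.7, -1.5]
grip_width: 0.0497
grip_force: 20.0
```

```bash
python3 m.py .6469 -.279 .010 0
```

```text
4.15 [ 0.647  -0.2762  0.0579] [-3.141e+00  1.000e-03  4.000e-03] 0.0497 20.0
[-0.0001  0.0028  0.0479] [-0.     0.001  0.004]
```

Call:
servo_tool:
  plan:
    - [35,0,0.002,0.02,0,0,0]
    - [35,0,0,0.015,0,0,0]
    - [35,0,0,0.008,0,0,0]
    - [35,0,0,0.004,0,0,0]
    - [35,0,0,0,0,0,0]
    - [60,0,0,0,0,0,0]
    - [80,0,0,0,0,0,0]
    - [80,0,0,0,0,0,0]

```text
time_s: 5.15
ee_pos: [0.6462, -0.2798, 0.0128]
eef_rot: [3.141, -0.001, 0.002]
force: [0.1, 0.8, 0.6]
grip_width: 0.072
grip_force: 0.0
```

```bash
python3 m.py .4173 -.1009 .11 103.4
```

```text
5.15 [ 0.6462 -0.2798  0.0128] [ 3.141e+00 -1.000e-03  2.000e-03] 0.072 0.0
[-0.2285 -0.1793 -0.0973] [ 1.000e-03 -0.000e+00 -1.803e+00]
```

Call:
servo_tool:
  plan:
    - [80,0,0,-0.047,0,0,0]
    - [80,0,0,-0.05,0,0,0]
    - [100,-0.0457,-0.0359,0,0,0,0]
    - [100,-0.0457,-0.0359,0,0,0,0]
    - [100,-0.0457,-0.0359,0,0,0,0]
    - [100,-0.0457,-0.0359,0,0,0,0]
    - [100,-0.0457,-0.0359,0,0,0,0]
    - [100,0,0,0,0,0,-0.18]

```text
time_s: 6.15
ee_pos: [0.4148, -0.0989, 0.1097]
eef_rot: [-3.141, 0.0, 0.186]
force: [0.6, -0.4, 1.2]
grip_width: 0.0938
grip_force: 0.0
```

Call:
servo_tool:
  plan:
    - [100,0,0,0,0,0,-0.18]
    - [100,0,0,0,0,0,-0.18]
    - [100,0,0,0,0,0,-0.18]
    - [100,0,0,0,0,0,-0.18]
    - [100,0,0,0,0,0,-0.18]
    - [100,0,0,0,0,0,-0.18]
    - [100,0,0,0,0,0,-0.18]
    - [100,0,0,0,0,0,-0.18]

```text
time_s: 7.15
ee_pos: [0.4173, -0.1007, 0.1097]
eef_rot: [3.141, 0.0, 1.628]
force: [-0.5, 0.6, 0.4]
grip_width: 0.0943
grip_force: 0.0
```

```bash
python3 m.py .4173 -.1009 .009 103.4
```

```text
7.15 [ 0.4173 -0.1007  0.1097] [3.141 0.    1.628] 0.0943 0.0
[-2.000e-04 -1.000e-04  1.007e-01] [ 0.001  0.    -0.177]
```

Call:
servo_tool:
  plan:
    - [100,0,0,0,0,0,-0.177]
    - [100,0,0,0.035,0,0,0]
    - [100,0,0,0.035,0,0,0]
    - [100,0,0,0.02,0,0,0]
    - [100,0,0,0.01,0,0,0]
    - [100,0,0,0,0,0,0]
    - [40,0,0,0,0,0,0]
    - [40,0,0,0,0,0,0]

```text
time_s: 8.15
ee_pos: [0.4176, -0.1008, 0.0101]
eef_rot: [3.141, 0.001, 1.799]
force: [-0.6, -0.7, -0.2]
grip_width: 0.0772
grip_force: 0.0
```

Call:
servo_tool:
  plan:
    - [40,0,0,0,0,0,0]
    - [40,0,0,0,0,0,0]
    - [40,0,0,0,0,0,0]
    - [40,0,0,-0.01,0,0,0]
    - [40,0,0,-0.03,0,0,0]
    - [40,0,0,-0.03,0,0,0.1]
    - [40,0,0,-0.03,0,0,0.11]
    - [40,0,0,0,0,0,0.102]

```text
time_s: 9.15
ee_pos: [0.418, -0.1009, 0.1119]
eef_rot: [3.138, 0.001, 1.483]
force: [0.1, -0.0, -2.3]
grip_width: 0.0549
grip_force: 20.0
```

```bash
python3 m.py .6423 .0356 .010 85.5
```

```text
9.15 [ 0.418  -0.1009  0.1119] [3.138e+00 1.000e-03 1.483e+00] 0.0549 20.0
[0.1557 0.2111 0.1025] [ 0.004  0.001 -0.009]
```

Call:
servo_tool:
  plan:
    - [40,0.02,0.03,0,0,0,-0.009]
    - [40,0.03,0.041,0,0,0,0]
    - [40,0.03,0.04,0,0,0,0]
    - [40,0.03,0.04,0,0,0,0]
    - [40,0.03,0.04,0,0,0,0]
    - [40,0.0157,0.02,0,0,0,0]
    - [40,0,0,0.03,0,0,0]
    - [40,0,0,0.02,0,0,0]

```text
time_s: 10.15
ee_pos: [0.6388, 0.0386, 0.0581]
eef_rot: [-3.14, 0.0, 1.496]
force: [0.4, 0.1, -2.3]
grip_width: 0.055
grip_force: 20.0
```

```bash
python3 m.py .6423 .0356 .010 85.5
```

```text
10.15 [0.6388 0.0386 0.0581] [-3.14   0.     1.496] 0.055 20.0
[-0.0027  0.0039  0.0481] [-0.002  0.     0.004]
```

Call:
servo_tool:
  plan:
    - [40,-0.001,0.001,0.02,0,0,0]
    - [40,0,0,0.015,0,0,0]
    - [40,0,0,0.008,0,0,0]
    - [40,0,0,0.006,0,0,0]
    - [40,0,0,0,0,0,0]
    - [40,0,0,0,0,0,0]
    - [80,0,0,0,0,0,0]
    - [80,0,0,0,0,0,0]

```text
time_s: 11.15
ee_pos: [0.6407, 0.0374, 0.011]
eef_rot: [3.141, -0.0, 1.496]
force: [-0.7, -0.3, 0.3]
grip_width: 0.0716
grip_force: 0.0
```

```bash
python3 m.py .4131 .1223 .11 96.1
```

```text
11.15 [0.6407 0.0374 0.011 ] [ 3.141 -0.     1.496] 0.0716 0.0
[ 0.0676 -0.2332 -0.0992] [ 0.001 -0.    -0.181]
```

Call:
servo_tool:
  plan:
    - [80,0,0,-0.049,0,0,0]
    - [80,0,0,-0.05,0,0,0]
    - [100,0.0135,-0.0466,0,0,0,0]
    - [100,0.0135,-0.0466,0,0,0,0]
    - [100,0.0135,-0.0466,0,0,0,0]
    - [100,0.0135,-0.0466,0,0,0,0]
    - [100,0.0135,-0.0466,0,0,0,0]
    - [100,0,0,0,0,0,-0.18]

```text
time_s: 12.15
ee_pos: [0.4111, 0.123, 0.11]
eef_rot: [3.141, -0.0, 1.68]
force: [0.2, -0.2, 1.1]
grip_width: 0.094
grip_force: 0.0
```

Call:
servo_tool:
  plan:
    - [100,0,0,0.035,0,0,0]
    - [100,0,0,0.035,0,0,0]
    - [100,0,0,0,0,0,0]
    - [100,0,0,0,0,0,0]
    - [100,0,0,0,0,0,0]
    - [100,0,0,0,0,0,0]
    - [100,0,0,0,0,0,0]
    - [100,0,0,0,0,0,0]

```text
time_s: 13.15
ee_pos: [0.4131, 0.1222, 0.0396]
eef_rot: [3.141, -0.0, 1.676]
force: [-0.5, -0.0, 0.2]
grip_width: 0.0941
grip_force: 0.0
```

```bash
python3 m.py .4131 .1223 .009 96.1
```

```text
13.15 [0.4131 0.1222 0.0396] [ 3.141 -0.     1.676] 0.0941 0.0
[ 0.0001 -0.      0.0306] [ 0.    -0.    -0.001]
```

Call:
servo_tool:
  plan:
    - [100,0,0,0.02,0,0,0]
    - [100,0,0,0.01,0,0,0]
    - [40,0,0,0,0,0,0]
    - [40,0,0,0,0,0,0]
    - [40,0,0,0,0,0,0]
    - [40,0,0,0,0,0,0]
    - [40,0,0,0,0,0,0]
    - [40,0,0,-0.005,0,0,0]
  force: 30

```text
time_s: 14.15
ee_pos: [0.4127, 0.1221, 0.0143]
eef_rot: [-3.141, 0.0, 1.676]
force: [-0.6, -0.6, -2.0]
grip_width: 0.0596
grip_force: 30.0
```

Call:
servo_tool:
  plan:
    - [40,0,0,-0.02,0,0,0]
    - [40,0,0,-0.03,0,0,0]
    - [40,0,0,-0.03,0,0,0]
    - [40,0,0,-0.03,0,0,-0.06]
    - [40,0,0,0,0,0,-0.12]
    - [40,0,0,0,0,0,-0.14]
    - [40,0,0,0,0,0,-0.14]
    - [40,0,0,0,0,0,-0.14]

```text
time_s: 15.15
ee_pos: [0.4127, 0.1221, 0.1244]
eef_rot: [-3.141, -0.0, 2.28]
force: [0.0, -0.2, -2.2]
grip_width: 0.0597
grip_force: 30.0
```

Call:
servo_tool:
  plan:
    - [40,0,0,0,0,0,-0.14]
    - [40,0,0,0,0,0,-0.14]
    - [40,0,0,0,0,0,-0.14]
    - [40,0,0,0,0,0,-0.14]
    - [40,0,0,0,0,0,-0.14]
    - [40,0,0,0,0,0,-0.1]
    - [40,0,0,0,0,0,0]
    - [40,0,0,0,0,0,0]

```text
time_s: 16.15
ee_pos: [0.4129, 0.1222, 0.1244]
eef_rot: [-3.142, -0.0, 3.074]
force: [-0.4, 0.6, -1.3]
grip_width: 0.0598
grip_force: 30.0
```

```bash
python3 m.py .5523 .2894 .040 176.3
```

```text
16.15 [0.4129 0.1222 0.1244] [-3.142 -0.     3.074] 0.0598 30.0
[-0.1277  0.1763  0.0844] [-0.    -0.    -0.004]
```

Call:
servo_tool:
  plan:
    - [40,-0.017,0.026,0,0,0,0]
    - [40,-0.03,0.04,0,0,0,0]
    - [40,-0.03,0.04,0,0,0,0]
    - [40,-0.03,0.04,0,0,0,0]
    - [40,-0.0207,0.0303,0,0,0,0]
    - [40,0,0,0.02,0,0,0]
    - [40,0,0,0.025,0,0,0]
    - [40,0,0,0.015,0,0,0]

```text
time_s: 17.15
ee_pos: [0.5516, 0.2895, 0.0629]
eef_rot: [-3.141, -0.002, 3.074]
force: [-0.2, -0.9, -2.9]
grip_width: 0.0598
grip_force: 30.0
```

Call:
servo_tool:
  plan:
    - [40,0,0,0.01,0,0,0]
    - [40,0,0,0.006,0,0,0]
    - [40,0,0,0.003,0,0,0]
    - [40,0,0,0.003,0,0,0]
    - [40,0,0,0.001,0,0,0]
    - [40,0,0,0,0,0,0]
    - [40,0,0,0,0,0,0]
    - [40,0,0,0,0,0,0]

```text
time_s: 18.15
ee_pos: [0.5522, 0.2897, 0.0416]
eef_rot: [3.142, 0.0, 3.076]
force: [-0.1, 0.3, -1.8]
grip_width: 0.06
grip_force: 30.0
```

```bash
python3 m.py .5523 .2894 .040 176.3
```

```text
18.15 [0.5522 0.2897 0.0416] [3.142 0.    3.076] 0.06 30.0
[-0.0002 -0.0003  0.0016] [ 0.     0.    -0.001]
```

Lower the last 1.5 mm, release and rise.

Call:
servo_tool:
  plan:
    - [40,0,0,0.0015,0,0,0]
    - [40,0,0,0,0,0,0]
    - [80,0,0,0,0,0,0]
    - [80,0,0,0,0,0,0]
    - [80,0,0,0,0,0,0]
    - [80,0,0,-0.02,0,0,0]
    - [80,0,0,-0.03,0,0,0]
    - [100,0,0,-0.04,0,0,0]

```text
time_s: 19.15
ee_pos: [0.5519, 0.2896, 0.1319]
eef_rot: [-3.142, -0.0, 3.076]
force: [-0.3, -1.2, -0.3]
grip_width: 0.082
grip_force: 0.0
```

```bash
python3 m.py .3804 .3238 .11 96.1
```

```text
19.15 [0.5519 0.2896 0.1319] [-3.142 -0.     3.076] 0.082 0.0
[0.1734 0.0228 0.0219] [-0.    -0.     1.398]
```

Call:
servo_tool:
  plan:
    - [100,0.0434,0.0057,0,0,0,0]
    - [100,0.0434,0.0057,0,0,0,0]
    - [100,0.0433,0.0057,0,0,0,0]
    - [100,0.0433,0.0057,0,0,0,0]
    - [100,0,0,0,0,0,0.175]
    - [100,0,0,0,0,0,0.175]
    - [100,0,0,0,0,0,0.175]
    - [100,0,0,0,0,0,0.175]

```text
time_s: 20.15
ee_pos: [0.3808, 0.3241, 0.1315]
eef_rot: [3.14, 0.0, 2.37]
force: [0.8, 0.6, 0.4]
grip_width: 0.0943
grip_force: 0.0
```

Call:
servo_tool:
  plan:
    - [100,0,0,0,0,0,0.175]
    - [100,0,0,0,0,0,0.175]
    - [100,0,0,0,0,0,0.175]
    - [100,0,0,0,0,0,0.173]
    - [100,0,0,0.035,0,0,0]
    - [100,0,0,0.035,0,0,0]
    - [100,0,0,0,0,0,0]
    - [100,0,0,0,0,0,0]

```text
time_s: 21.15
ee_pos: [0.3813, 0.3244, 0.0619]
eef_rot: [3.14, -0.001, 1.678]
force: [-0.6, 0.0, -0.6]
grip_width: 0.094
grip_force: 0.0
```

```bash
python3 m.py .3804 .3238 .009 96.1; python3 - <<'E'
from h import *
from station import ctrl
w=cloud(ctrl.camera("top"))
for n,a in dict(drive=(176,210,42,.052,.09),switchbox=(303,171,30,.027,.055),tin=IT["tin"],dial=IT["dial"],buffer=(455,163,26,.023,.05),treadle=IT["treadle"],supply=IT["supply"]).items(): print(n,*rect(w,*a))
E
```

```text
21.15 [0.3813 0.3244 0.0619] [ 3.140e+00 -1.000e-03  1.678e+00] 0.094 0.0
[-0.0006 -0.0011  0.0529] [ 0.002 -0.001  0.001]
drive [549.  288.1] [112.1  60.4] -3.6 [59. 63. 76.] 1695
switchbox [639.2  37.1] [90.1 55.7] 85.6 [30. 33. 44.] 1125
tin [ 390.1 -222.2] [31.6 30.7] -18.5 [28. 31. 34.] 207
dial [414.4 219.5] [20.5 18.7] 89.7 [12. 16. 19.] 83
buffer [ 645.1 -280. ] [50.8 50. ] 1.1 [26. 29. 41.] 579
treadle [ 561.5 -190.1] [122.2  73.5] -0.6 [20. 42. 53.] 2209
supply [559.7  42.2] [89.9 50.4] 86.1 [26. 29. 32.] 1032
```

The overdrive, switch box and buffer are all within about 3 mm of their targets. Now the tuner.

Call:
servo_tool:
  plan:
    - [100,0,-0.001,0.025,0,0,0]
    - [100,0,0,0.018,0,0,0]
    - [100,0,0,0.01,0,0,0]
    - [30,0,0,0,0,0,0]
    - [30,0,0,0,0,0,0]
    - [30,0,0,0,0,0,0]
    - [30,0,0,0,0,0,0]
    - [30,0,0,0,0,0,0]
  force: 25

```text
time_s: 22.2
ee_pos: [0.3796, 0.3238, 0.0071]
eef_rot: [3.141, -0.0, 1.678]
force: [0.1, -1.1, -0.2]
grip_width: 0.0473
grip_force: 0.0
```

Call:
servo_tool:
  plan:
    - [30,0,0,0,0,0,0]
    - [30,0,0,-0.01,0,0,0]
    - [30,0,0,-0.03,0,0,0]
    - [30,0,0,-0.03,0,0,0]
    - [30,0,0,-0.03,0,0,0]
    - [30,0,0,-0.03,0,0,0]
    - [30,0,0,-0.02,0,0,0]
    - [30,0,0,0,0,0,0]

```text
time_s: 23.2
ee_pos: [0.38, 0.3241, 0.1584]
eef_rot: [3.139, -0.001, 1.678]
force: [0.1, -1.1, -1.3]
grip_width: 0.0421
grip_force: 25.0
```

```bash
python3 m.py .4304 -.2785 .15 0
```

```text
23.2 [0.38   0.3241 0.1584] [ 3.139e+00 -1.000e-03  1.678e+00] 0.0421 25.0
[-0.6045 -0.0142  0.0075] [ 1.000e-03 -3.000e-03  1.678e+00]
```

Call:
servo_tool:
  plan:
    - [30,-0.02,-0.001,0,0,0,0]
    - [30,-0.04,-0.001,0,0,0,0]
    - [30,-0.045,-0.001,0,0,0,0]
    - [30,-0.045,-0.001,0,0,0,0]
    - [30,-0.045,-0.001,0,0,0,0]
    - [30,-0.045,-0.001,0,0,0,0]
    - [30,-0.045,-0.001,0,0,0,0]
    - [30,-0.045,-0.001,0,0,0,0]

```text
time_s: 24.2
ee_pos: [0.4057, -0.0073, 0.156]
eef_rot: [-3.14, -0.0, 1.677]
force: [-0.3, -1.2, -1.2]
grip_width: 0.0418
grip_force: 25.0
```

Call:
servo_tool:
  plan:
    - [30,-0.045,-0.001,0,0,0,0]
    - [30,-0.045,-0.001,0,0,0,0]
    - [30,-0.045,-0.001,0,0,0,0]
    - [30,-0.045,-0.001,0,0,0,0]
    - [30,-0.045,-0.001,0,0,0,0]
    - [30,-0.0495,-0.001,0,0,0,0.05]
    - [30,0,0,0,0,0,0.1]
    - [30,0,0,0,0,0,0.14]

```text
time_s: 25.2
ee_pos: [0.4286, -0.2794, 0.1555]
eef_rot: [-3.139, -0.001, 1.382]
force: [0.5, 0.1, -2.4]
grip_width: 0.0415
grip_force: 25.0
```

Call:
servo_tool:
  plan:
    - [30,0,0,0,0,0,0.17]
    - [30,0,0,0,0,0,0.17]
    - [30,0,0,0,0,0,0.17]
    - [30,0,0,0,0,0,0.17]
    - [30,0,0,0,0,0,0.17]
    - [30,0,0,0,0,0,0.17]
    - [30,0,0,0,0,0,0.17]
    - [30,0,0,0,0,0,0.15]

```text
time_s: 26.2
ee_pos: [0.4288, -0.2789, 0.1558]
eef_rot: [-3.14, 0.002, 0.042]
force: [0.5, 0.6, -1.5]
grip_width: 0.0421
grip_force: 25.0
```

```bash
python3 m.py .5445 -.2785 .009 -0.4
```

```text
26.2 [ 0.4288 -0.2789  0.1558] [-3.14e+00  2.00e-03  4.20e-02] 0.0421 25.0
[0.1159 0.0047 0.1466] [-0.001  0.002  0.049]
```

Call:
servo_tool:
  plan:
    - [30,0.02,0.001,0,0,0,0]
    - [30,0.04,0.002,0,0,0,0]
    - [30,0.04,0.0015,0,0,0,0]
    - [30,0.0158,0,0,0,0,0.03]
    - [30,0,0,0.02,0,0,0]
    - [30,0,0,0.04,0,0,0]
    - [30,0,0,0.03,0,0,0]
    - [30,0,0,0.02,0,0,0]

```text
time_s: 27.2
ee_pos: [0.5445, -0.2778, 0.0446]
eef_rot: [-3.14, 0.003, 0.017]
force: [0.3, 0.4, -2.0]
grip_width: 0.0419
grip_force: 25.0
```

Call:
servo_tool:
  plan:
    - [30,0,0,0,0,0,0]
    - [30,0,0,0,0,0,0]
    - [30,0,0,0,0,0,0]
    - [30,0,0,0,0,0,0]
    - [30,0,0,0,0,0,0]
    - [30,0,0,0,0,0,0]
    - [30,0,0,0,0,0,0]
    - [30,0,0,0,0,0,0]

```text
time_s: 28.2
ee_pos: [0.5461, -0.2777, 0.0469]
eef_rot: [-3.142, 0.0, 0.018]
force: [0.4, -0.2, -1.4]
grip_width: 0.042
grip_force: 25.0
```

```bash
python3 m.py .5445 -.2785 .009 -0.4
```

```text
28.2 [ 0.5461 -0.2777  0.0469] [-3.142  0.     0.018] 0.042 25.0
[-0.0016  0.0008  0.0379] [-0.     0.     0.025]
```

Call:
servo_tool:
  plan:
    - [30,-0.0015,0.001,0.015,0,0,0.02]
    - [30,0,0,0.012,0,0,0]
    - [30,0,0,0.006,0,0,0]
    - [30,0,0,0.004,0,0,0]
    - [30,0,0,0.001,0,0,0]
    - [30,0,0,0,0,0,0]
    - [62,0,0,0,0,0,0]
    - [62,0,0,0,0,0,0]

```text
time_s: 29.2
ee_pos: [0.5448, -0.2789, 0.0093]
eef_rot: [3.141, -0.001, -0.002]
force: [-0.3, 0.0, -0.6]
grip_width: 0.0569
grip_force: 0.0
```

Call:
servo_tool:
  plan:
    - [62,0,0,0,0,0,0]
    - [62,0,0,-0.03,0,0,0]
    - [62,0,0,-0.05,0,0,0]
    - [62,0,0,-0.05,0,0,0]
    - [62,-0.05,0,0,0,0,0]
    - [62,-0.05,0,0,0,0,0]
    - [62,-0.05,0,0,0,0,0]
    - [62,-0.04,0,0,0,0,0]

```text
time_s: 30.2
ee_pos: [0.353, -0.2781, 0.1391]
eef_rot: [3.141, -0.0, -0.002]
force: [0.1, -0.9, 0.5]
grip_width: 0.0584
grip_force: 0.0
```

```bash
python3 - <<'E'
from h import *
from station import ctrl
c=ctrl.camera("top"); w=cloud(c); cv2.imwrite("pics/end.png",c["pixels"][:,:,::-1])
print(ctrl.get_obs()["ee_pos"])
for n,a in dict(tuner=(458,212,28,.025,.055),drive=(176,210,42,.052,.09),switchbox=(303,171,30,.027,.055),tin=IT["tin"],dial=IT["dial"],buffer=(455,163,26,.023,.05),treadle=IT["treadle"]).items():
    try: print(n,*rect(w,*a))
    except Exception as e: print(n,e)
E
```

```text
[ 0.35003901 -0.27781888  0.1388855 ]
tuner [ 545.  -279.5] [91.9 42.6] -0.6 [28. 31. 41.] 940
drive [549. 288.] [112.   61.5] -3.9 [59. 63. 76.] 1702
switchbox [639.3  37.1] [90.2 55.8] 85.2 [30. 33. 45.] 1131
tin [ 389.9 -222.5] [32.  31.4] -35.9 [29. 31. 35.] 204
dial [414.4 219.6] [20.5 18.8] 89.5 [12. 15. 20.] 86
buffer [ 645.8 -280.3] [51.1 50.3] 0.8 [25. 29. 40.] 583
treadle [ 561.9 -190. ] [123.2  73.3] -0.2 [20. 42. 53.] 2206
```

View pics/end.png

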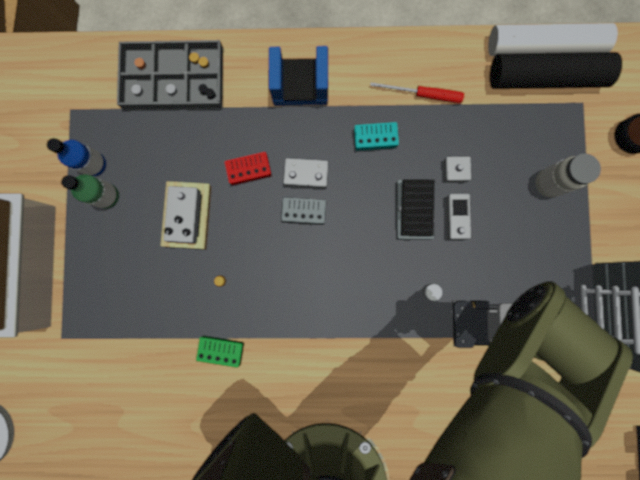

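The final view shows the overdrive on the riser (182,215), the switch box behind the grey supply (305,172), the tuner (459,216) beside the treadle and the buffer (457,168) behind the tuner. The tin and dial haven't moved.

```bash
python3 -c "
from station import ctrl
print(ctrl.hand_in())"
```

```text
the job is handed in; nothing more can be done
None
```

I handed the job in at about 30 s: all four units measured within about 4 mm of their target spots in the last camera check, and the tin and spare knob had not moved; the hand-in returned no verdict.

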